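# Emboss a brass key tag in the locking seal press

### The arm

A 7-joint arm with a two-finger parallel gripper is mounted at the origin on the work surface. World frame = base frame: x ahead of the robot, y to its left, z up, the work surface at z = 0. Lengths are in m, angles in rad, forces in N, time in s.
With the tool pointing down it reaches from about 0.425 to 0.875 m from the base axis. Payload 9.9 kg.
Tool frame: the origin (TCP) lies midway between the tips of the shut fingers; the grasp point (between the pads) lies 19 mm behind it; z points along the fingers, y is the direction in which the jaws open and shut (so a half turn about z gives the same grasp; the last joint's range is limited). The gripper opens to 85 mm and grips with 20 to 120 N. Pads are 22 mm wide; open, the fingers measure 114 mm over their backs; the gripper's body (76 mm by 85 mm) begins 54 mm behind the grasp point. The pads swing forward as they close: fully open they stand 13 mm farther back than shut.
Start: joints at [1.029, 0.576, 0.025, 1.437, -0.015, 1.129, -0.057], TCP at [0.298, -0.605, 0.231] pointing down, gripper open.
Joint ranges: [-2.76, 2.76], [-0.34, 2.15], [-1.52, 1.57], [0.19, 2.46], [-1.09, 4.23], [0.17, 1.99], [-2.82, 2.82]. Speed limits (rad/s): [2.22, 2.22, 3.01, 3.01, 3.14, 3.14, 3.14].

### API

Orientations are given as a 3x3 rotation matrix whose columns are the frame's x, y, z axes.
In Python, from bench import arm gives the robot as it stands. Calls block until the motion is done:
- arm.move_pose(position, orientation): joint-space move of the TCP to a pose.
- arm.servo_line(position, rot=None, vel=0.15, stop_force=None): straight line of the TCP; rot=None keeps the orientation; vel is the mean speed in m/s. With stop_force (N) it stops when the force on the tool has changed by that much, and returns True; else False.
- arm.movej(angles): joint-space move.
- arm.move_gripper(opening): finger opening in m; the grip force is fixed at half the most; returns when the fingers have stopped.
- arm.sleep(seconds).
- arm.solve_ik(position, orientation): joint angles nearest the present ones, or None.
- arm.camera(name): name is "scene" or "top"; returns a dict with "frame" (400x640x3 uint8, red, green, blue), "fx", "fy", "cx", "cy" (pixels), "xyz" and "rotation" of the camera in the world. Camera axes: x right, y down, z forward; pixel columns grow to the right and rows downward; lengths in m; the calibration is good to about 2 mm. A picture is of the moment at which its call begins. There is no depth.
A pose or a line that the arm cannot do raises arm.MotionError and nothing moves.
- arm.finish_job(): hands the job in, once; it reports no verdict.
Readings, each from a call of its own:
- arm.get_time_s(): time.
- arm.get_joint_positions(): joint angles.
- arm.get_dq(): joint speeds.
- arm.get_effort(): joint torques, N m.
- arm.get_eef_pos(): TCP position.
- arm.get_orientation(): TCP orientation.
- arm.get_contact_force(): force on the tool from outside, world axes, zero at the start.
- arm.get_wrist_torque(): the same for the moment, N m.
- arm.get_width(): finger opening in m.
Only numpy, scipy, OpenCV 4.12 (cv2) and the standard library are available. Lean on these libraries where they do the work, as an engineer would, in place of code of your own. Each camera call takes 0.05 s, during which the arm holds its last target.

### The job

On the bank counter stand two locking seal presses; one has a brass key tag lying under its die. On that press, push the lever handle down until it snaps over centre and clamps the tag, take your hand off so that it stays locked by itself for about a second, then free the tag by pressing the small release lever at the side of the press, so that the handle springs up again. Leave the tag lying in its place in the press and end with the hand clear.

Things in the scene. Friction and masses are not known exactly. Their poses are not given: they have to be found in the camera images.
- press_handle (a joint): Handle angle of the press holding the tag, rad. 0: open, the handle rising 46 deg (0.80 rad) above level from its hinge; 0.74: down on its stop, 3 deg above level. A spring drives it up to 0 from below about 0.55; past dead centre at 0.62 it snaps to 0.74 and locks by itself. Pushing the bar down takes up to about 12 N.
- handle_bar (a point): Centre of the black cross-bar (20 mm thick, 50 long) ending that handle. Its y axis runs along the bar, its x along the handle to the hinge, a level axis parallel to the bar, 160 mm off, 118 mm above the table; the handle points from it roughly to the robot. Pushed from above, the bar swings in an arc from 233 mm above the table (open) to 128 (locked), 48 mm outward.
- release_pad (a point): Top centre of the release lever's flat steel pad (36 x 36 mm) on the same press, 108 mm above the table, 100 mm left of the handle's centre line as the robot sees it. x: level, away from the robot, square to the hinge; y: outward; z: up. Pushed down 15 to 20 mm from above (about 7 N; stop at 20 mm) it lifts the locked handle past centre; the spring throws it up. The pad springs back.
- tag: Loose flat brass key tag, 110 x 30 x 4 mm, 110 g, lying crosswise (long y axis parallel to the bar) on the press's anvil between two low rails, below the handle's hinge; origin at the centre of its underside, 30 mm above the table. It is not handled. The other, similar press has no tag.
Mind the look-alikes: they are no part of the job. What is meant by the tag is not orange or purple, and is the larger of those in its own colour.

How it is judged:
By the outcome, as a careful person would: the job done as asked, in the order asked, and still so for the second after the job is handed in, with the robot touching nothing.
It also fails if it takes over 38 s, if anything falls off the work surface, if the arm or the gripper's body presses on something with over 40 N, if the wrist force passes 120 N, or if a joint passes its speed limit or range.

## Working session

There is one attempt and no reset: what is moved stays moved. The work goes in short steps, each a Python script; the robot and the scene stay as the last script left them, time stands still between calls to the robot, and variables do not carry over. Pictures are saved under pics/ and viewed, and the job is handed in when it is done.

```bash
mkdir -p pics; python3 - <<'E'
from bench import arm
import cv2,numpy as np
for n in("scene","top"):
    c=arm.camera(n); cv2.imwrite(f"pics/{n}0.png",c["frame"][:,:,::-1])
    print(n,[c[k] for k in("fx","fy","cx","cy")],np.round(c["xyz"],4).tolist(),np.round(c["rotation"],4).tolist())
print(arm.get_time_s())
E
```

```text
scene [477.2047058160571, 477.2047058160571, 323.3866813514299, 207.58635632610248] [1.391, 0.5182, 0.8433] [[-0.5823, 0.447, -0.6791], [0.813, 0.3244, -0.4835], [0.0042, -0.8336, -0.5523]]
top [413.00514971465134, 413.00514971465134, 320.6974123482249, 203.26199150171414] [0.4367, -0.0955, 1.1091] [[-0.0095, -0.9927, 0.1204], [-0.9997, 0.0121, 0.0215], [-0.0228, -0.1201, -0.9925]]
0.1
```

View pics/scene0.png

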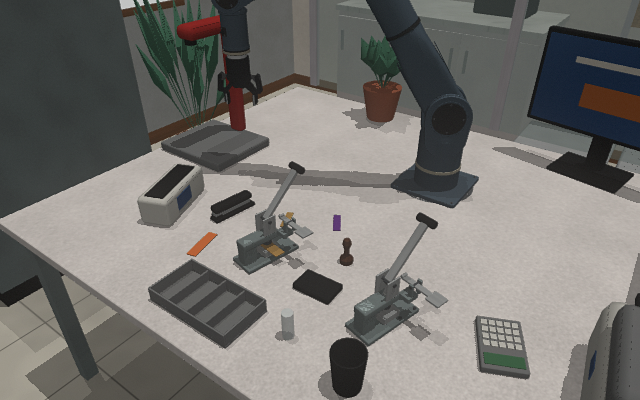

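View pics/top0.png

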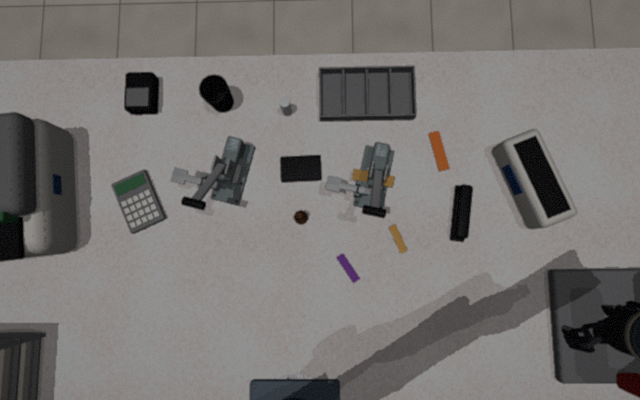

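The top view shows the left press at (225,175) with no tag and the right press at (375,180) with brass under its die. It also shows a loose smaller brass piece at (398,238), an orange one at (438,150) and a purple one at (348,267). My candidate is the right press, and I'll check it in a close crop.

```bash
python3 - <<'E'
import cv2,numpy as np
a=cv2.imread("pics/top0.png")[130:260,310:420]; b=cv2.imread("pics/scene0.png")[150:280,220:340]
a=cv2.resize(a,None,fx=4.5,fy=4.5,interpolation=cv2.INTER_CUBIC);cv2.imwrite("pics/ca.png",a)
b=cv2.resize(b,None,fx=4.5,fy=4.5,interpolation=cv2.INTER_CUBIC);cv2.imwrite("pics/cb.png",b)
E
```

```text
(no output)
```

View pics/ca.png

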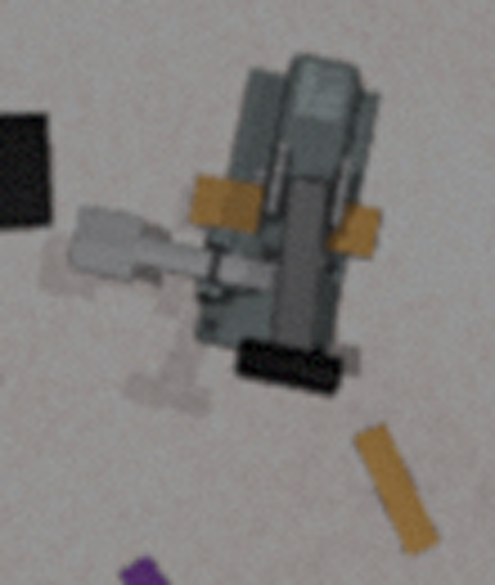

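View pics/cb.png

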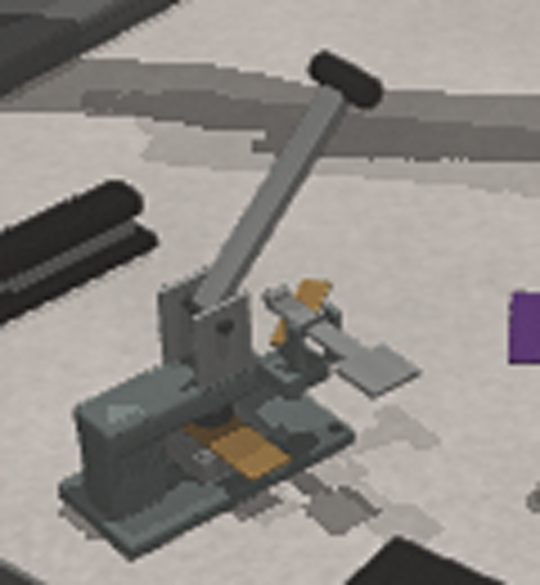

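```bash
cat > h.py <<'E'
import numpy as np
from bench import arm
def bp(c,u,v,z):
    d=np.array(c["rotation"])@np.array([(u-c["cx"])/c["fx"],(v-c["cy"])/c["fy"],1]); p=np.array(c["xyz"])
    return p+d*(z-p[2])/d[2]
E
python3 - <<'E'
from h import *
t=arm.camera("top");s=arm.camera("scene")
C=lambda x,y:(x/4.5+310-.4,y/4.5+130-.4)
S=lambda x,y:(x/4.5+220-.4,y/4.5+150-.4)
np.set_printoptions(precision=4,suppress=True)
print("bar",bp(t,*C(290,366),.237),bp(s,*S(346,80),.233))
print("barends",bp(t,*C(238,357),.238),bp(t,*C(342,376),.238))
for q in[(80,207),(135,211),(130,277),(70,266)]:print("padc",bp(t,*C(*q),.108))
print("pad",bp(t,*C(103,241),.108),bp(s,*S(376,369),.108))
for q in[(420,371),(375,397),(330,360),(372,343)]:print("padcs",bp(s,*S(*q),.108))
print("tag",[bp(t,*C(*q),.034) for q in[(197,177),(190,220),(380,209),(375,258)]])
E
```

```text
bar [ 0.5248 -0.1894  0.237 ] [ 0.5255 -0.1862  0.233 ]
barends [ 0.5292 -0.1651  0.238 ] [ 0.5197 -0.2136  0.238 ]
padc [ 0.6265 -0.091   0.108 ]
padc [ 0.6239 -0.121   0.108 ]
padc [ 0.5875 -0.1177  0.108 ]
padc [ 0.5939 -0.0851  0.108 ]
pad [ 0.6075 -0.1033  0.108 ] [ 0.6093 -0.1023  0.108 ]
padcs [ 0.596  -0.0807  0.108 ]
padcs [ 0.6307 -0.0865  0.108 ]
padcs [ 0.618  -0.1293  0.108 ]
padcs [ 0.5903 -0.1199  0.108 ]
tag [array([ 0.6575, -0.1596,  0.034 ]), array([ 0.6319, -0.155 ,  0.034 ]), array([ 0.6369, -0.2661,  0.034 ]), array([ 0.608 , -0.2623,  0.034 ])]
```

```bash
cat >> h.py <<'E'
np.set_printoptions(precision=4,suppress=True)
th=.203
ex=np.array([np.cos(th),-np.sin(th),0]);ey=np.array([np.sin(th),np.cos(th),0]);ez=np.array([0,0,1.])
R1=np.column_stack([-ex,ey,-ez]);R2=np.column_stack([ex,-ey,-ez])
H=np.array([.634,-.2105,.118])
def bar(a):return H-.16*np.cos(a)*ex+.16*np.sin(a)*ez
PAD=np.array([.608,-.103,.108])
E
python3 - <<'E'
from h import *
print(arm.get_orientation(),arm.get_joint_positions())
for R in(R1,R2):
  for p in(bar(.8)+.1*ez,bar(.8)+.01*ez,bar(.05)+.01*ez,PAD+.08*ez,PAD-.02*ez):
    print(p,arm.solve_ik(p,R))
E
```

```text
[[ 0.897   0.442  -0.0005]
 [ 0.442  -0.897   0.0009]
 [-0.     -0.001  -1.    ]] [ 1.0292  0.5762  0.0248  1.4376 -0.015   1.129  -0.0565]
[ 0.5248 -0.188   0.3328] [ 0.7158  0.375  -0.6684  1.5697  0.2392  1.2803  1.3801]
[ 0.5248 -0.188   0.2428] [ 0.7056  0.4457 -0.6604  1.7204  0.3045  1.0802  1.3151]
[ 0.4775 -0.1783  0.136 ] [ 0.6931  0.5011 -0.6195  1.9757  0.4042  0.7884  1.2091]
[ 0.608 -0.103  0.188] [ 0.4897  0.5873 -0.6477  1.6428  0.3965  1.0465  1.0889]
[ 0.608 -0.103  0.088] [ 0.4608  0.6981 -0.6053  1.746   0.5046  0.8579  0.9945]
[ 0.5248 -0.188   0.3328] [ 0.2003  0.3238  0.0847  1.5879 -0.0286  1.2311 -1.4836]
[ 0.5248 -0.188   0.2428] [ 0.1858  0.3916  0.1069  1.7389 -0.048   1.0137 -1.4637]
[ 0.4775 -0.1783  0.136 ] [ 0.1876  0.4523  0.1108  1.9934 -0.0751  0.6998 -1.429 ]
[ 0.608 -0.103  0.188] [ 0.0285  0.5292  0.1     1.6608 -0.0618  0.9547 -1.6231]
[ 0.608 -0.103  0.088] [ 0.021   0.6447  0.1137  1.7633 -0.1014  0.7394 -1.5867]
```

```bash
python3 - <<'E'
from h import *
import cv2
p=np.array(arm.get_eef_pos());p[2]=.34
arm.move_gripper(0);arm.servo_line(p,vel=.2)
arm.move_pose(bar(.8)+.06*ez,R2)
print(arm.get_time_s(),arm.get_eef_pos(),arm.get_width(),arm.get_contact_force())
print(arm.servo_line(bar(.8)+.016*ez,vel=.08,stop_force=8),arm.get_eef_pos(),arm.get_time_s())
a=arm.camera("scene")["frame"][120:290,200:360,::-1];b=arm.camera("top")["frame"][110:280,300:460,::-1]
cv2.imwrite("pics/a1.png",cv2.resize(np.hstack([a,b]),None,fx=2.5,fy=2.5,interpolation=cv2.INTER_CUBIC))
E
```

```text
3.4 [ 0.5246 -0.1891  0.2927] -0.00012752445410903386 [ 0.4886 -0.1117  1.061 ]
False [ 0.525  -0.1882  0.249 ] 4.1
```

View pics/a1.png

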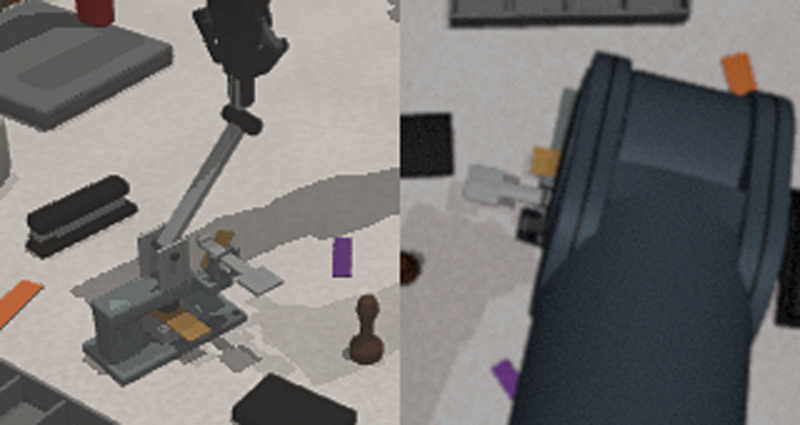

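The shut fingertips (crop 242,105) stand just above the middle of the bar (242,120). Next I follow the arc down.

```bash
python3 - <<'E'
from h import *
for a in (.7,.6,.5,.4,.3,.22,.15,.1,.05,.03):
    r=arm.servo_line(bar(a)+.0095*ez,vel=.07,stop_force=22)
    print(a,r,np.array(arm.get_eef_pos())-bar(a),arm.get_contact_force(),round(arm.get_time_s(),2))
    if r:break
E
```

```text
0.7 True [ 0.0017 -0.0002  0.0156] [-3.4567  0.6494  5.7816] 4.47
```

```bash
python3 - <<'E'
from h import *
for a in (.7,.6,.5,.4,.3,.22,.15,.1,.05,.03):
    r=arm.servo_line(bar(a)+.0095*ez,vel=.06,stop_force=35)
    print(a,r,np.array(arm.get_eef_pos())-bar(a),arm.get_contact_force(),round(arm.get_time_s(),2))
    if r:break
E
```

```text
0.7 False [-0.0014  0.0003  0.0098] [-7.0049  2.8084  9.4902] 4.76
0.6 False [-0.0009  0.0003  0.0098] [-6.3769  2.8106  8.2737] 5.17
0.5 False [-0.0001  0.0001  0.0099] [-4.173   2.8459  5.8067] 5.59
0.4 False [ 0.0004 -0.      0.0098] [-1.9215  1.1479  3.258 ] 6.01
0.3 False [ 0.0002 -0.0001  0.0095] [-0.821   1.1963  1.3895] 6.42
0.22 False [-0.0002  0.      0.0091] [ 0.0913 -0.369   0.4845] 6.79
0.15 False [-0.0003  0.0001  0.0091] [ 0.4333 -0.2793  0.5865] 7.12
0.1 False [-0.0003  0.0001  0.0091] [-0.5034  0.7899  0.4506] 7.41
0.05 True [ 0.0011 -0.0004  0.0112] [-5.3395  2.0633 22.3605] 7.63
```

```bash
python3 - <<'E'
from h import *
import cv2
p=np.array(arm.get_eef_pos());print(p)
a=arm.camera("scene")["frame"][120:290,200:360,::-1]
arm.servo_line(p+.1*ez-.01*ex,vel=.15)
print(arm.get_contact_force(),arm.get_time_s())
b=arm.camera("scene")["frame"][120:290,200:360,::-1]
cv2.imwrite("pics/a2.png",cv2.resize(np.hstack([a,b]),None,fx=2.5,fy=2.5,interpolation=cv2.INTER_CUBIC))
E
```

```text
[ 0.4786 -0.1787  0.1372]
[-0.9889  0.2831 -0.6004] 8.5083
```

View pics/a2.png

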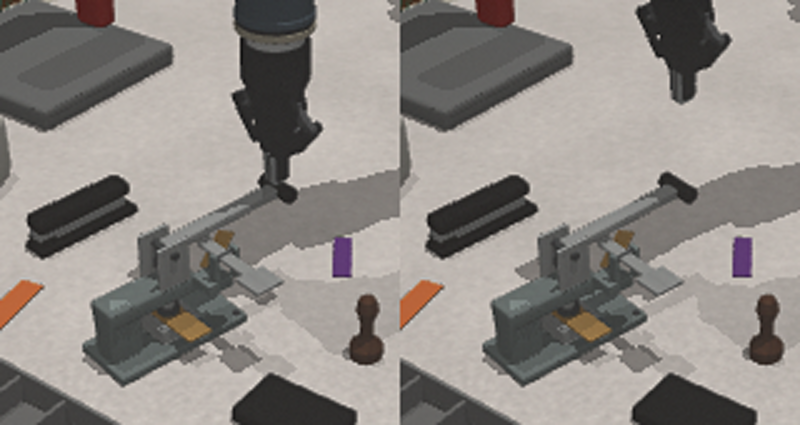

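The handle stays locked on its own: the bar is at crop (678,187), level, and the hand is clear. I wait, then go over the pad.

```bash
python3 - <<'E'
from h import *
import cv2
arm.sleep(1.3)
b=arm.camera("scene")["frame"][120:290,200:360,::-1]
P=PAD+.003*ey
q=P+.13*ez
arm.servo_line(q,vel=.15)
print(arm.servo_line(P+.012*ez,vel=.12,stop_force=15),arm.get_eef_pos(),arm.get_time_s())
a=arm.camera("scene")["frame"][120:290,200:360,::-1]
cv2.imwrite("pics/a3.png",cv2.resize(np.hstack([b,a]),None,fx=2.5,fy=2.5,interpolation=cv2.INTER_CUBIC))
E
```

```text
False [ 0.6091 -0.1002  0.1208] 12.2583
```

View pics/a3.png

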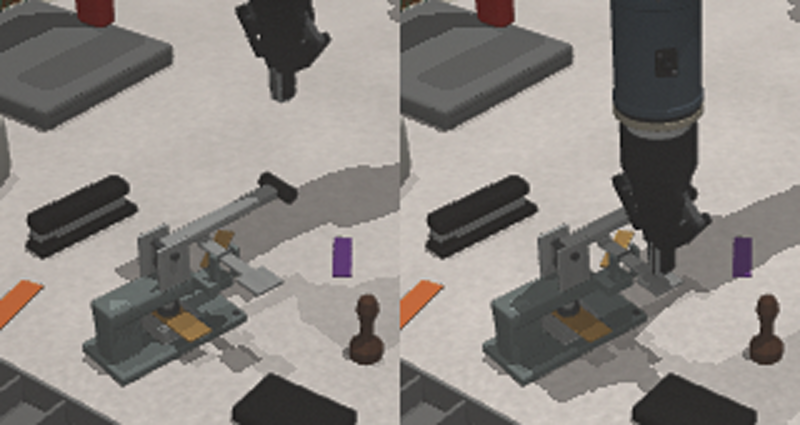

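The press stayed locked through the wait (left crop). The fingertips are now over the pad at (662,272). Next I press.

```bash
python3 - <<'E'
from h import *
import cv2
P=PAD+.003*ey
for d in(0,.006,.011,.015,.0175,.019):
    r=arm.servo_line(P-d*ez,vel=.04,stop_force=30)
    print(d,r,arm.get_eef_pos(),arm.get_contact_force(),round(arm.get_time_s(),2))
    if r:break
a=arm.camera("scene")["frame"][120:290,200:360,::-1]
arm.servo_line(P+.15*ez,vel=.15)
arm.sleep(.2)
b=arm.camera("scene")["frame"][120:290,200:360,::-1]
print(arm.get_contact_force(),arm.get_time_s())
cv2.imwrite("pics/a4.png",cv2.resize(np.hstack([a,b]),None,fx=2.5,fy=2.5,interpolation=cv2.INTER_CUBIC))
E
```

```text
0 False [ 0.6083 -0.1     0.1077] [-1.7593  0.9584  1.7411] 12.76
0.006 False [ 0.609  -0.1002  0.1022] [-0.8466 -0.0925  4.2728] 13.06
0.011 False [ 0.6088 -0.1005  0.0971] [ 0.0871 -1.582   2.8287] 13.33
0.015 False [ 0.6084 -0.0999  0.0928] [ 0.1013 -0.6299  0.7843] 13.58
0.0175 False [ 0.6086 -0.0999  0.0903] [0.2683 0.2868 1.5612] 13.83
0.019 False [ 0.6086 -0.1     0.0889] [ 0.4374 -0.8349  1.5362] 14.08
[-0.064   0.7857  0.4153] 15.6583
```

View pics/a4.png

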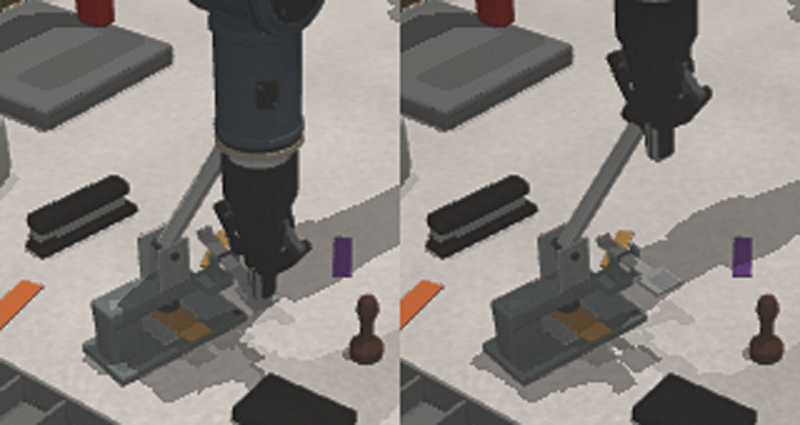

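The handle sprang up (right crop). I move the hand well clear and compare with the first pictures.

```bash
python3 - <<'E'
from h import *
import cv2
p=np.array(arm.get_eef_pos())
arm.servo_line(p+.08*ez,vel=.2)
arm.move_pose([.40,.25,.35],arm.get_orientation())
arm.sleep(.3)
t=arm.camera("top")["frame"][:,:,::-1];s=arm.camera("scene")["frame"][:,:,::-1]
def tile(t,s):return np.hstack([t[130:260,300:430],s[150:280,215:345]])
cv2.imwrite("pics/a5.png",cv2.resize(np.vstack([tile(cv2.imread("pics/top0.png"),cv2.imread("pics/scene0.png")),tile(t,s)]),None,fx=2.3,fy=2.3,interpolation=cv2.INTER_CUBIC))
print(arm.get_time_s(),arm.get_eef_pos())
E
```

```text
18.1167 [0.4002 0.2498 0.3499]
```

View pics/a5.png

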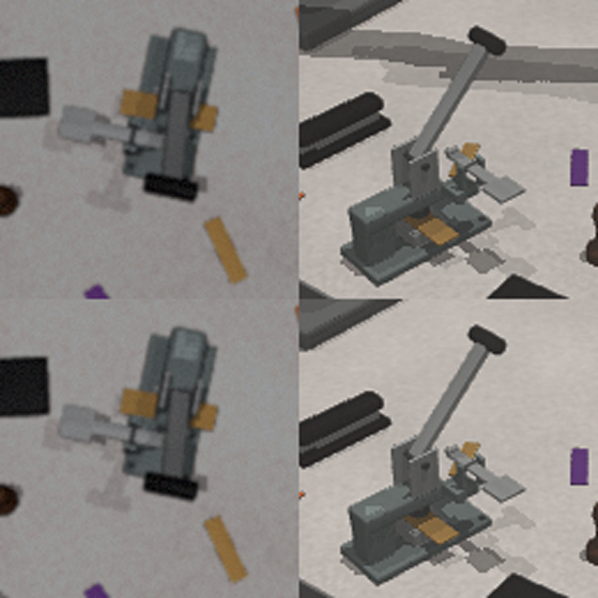

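The pictures before (top) and after (bottom) match: the handle is fully open, the pad is up, the tag is in its place and the press hasn't moved.

```bash
python3 -c "
from bench import arm
arm.finish_job()"
```

```text
the job is handed in; nothing more can be done
```

The job is done and handed in, at about 18 s of the 38 s allowed. It was done on the right-hand press, the one with the larger brass tag under its die.

- **Clamping:** I pushed the bar down its arc with shut fingers until it hit the stop, with a force of about 22 N read there. My first push stopped early when contact tripped the force limit, so I carried on with a higher limit.
- **Locked by itself:** With the hand lifted clear, pictures at the start and end of a 1.3 s wait both showed the handle down.
- **Release:** I pressed the release pad down 19 mm, needing only about 4 N by the readings against the 7 N stated. The handle sprang fully up.
- **Last check:** With the hand clear, pictures from both cameras matched the ones taken at the start. The handle was open, the pad was back up, the tag was in its place and the press had not moved. No check failed.

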